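Nest the empty bobbin tote in its cradle

TASK

Pick up the loose empty bobbin tote, turn it half a turn so that its scooped end lies over the scooped end of the tote in the wooden cradle, and nest it inside, pressing it gently fully home until the sprung catch at each end snaps over its bead. Lower it by feel rather than dropping or forcing it: never load the cradle or its tote with more than 30 N. Then let go, leaving the bobbin, shuttle and mug where they stand.

Things in the scene. Friction and masses are not known exactly. Their poses are not given: they have to be found in the camera images.
- tote: Loose empty grey open tote, 0.24-0.39 kg, 70 mm high, starts on the bench about half a turn (within 0.65 rad) off the cradle's direction. Origin: centre of underside; x along its length towards its scooped end (wall cut down to 51 mm in the middle; other end 70 mm all across), z up. Underside 110 x 54 mm (x, y); all four walls lean outward 1 mm per 10 mm of height up to 46 mm.
- tote_rim (a point): Point on the loose tote's axis level with the top of its rim, (0, 0, 70) mm in its frame. The rim band is upright from 46 to 70 mm of height and 122 x 66 mm outside, walls 2.5 mm: it can be gripped across y (66 mm) at x = 0.
- tote_scoop (a point): Middle of the edge of the loose tote's scooped end, at (61, 0, 51) mm in its frame. Two open-bottomed channels in each long side, 18 mm wide, 26 mm high, at x = -16 and +36 mm, clear the ribs of the cradle's tote only with both scooped ends the same way; otherwise the tote stops on the ribs, 20 mm too high.
- tote_bead (a point): Middle of the round bead outside the loose tote's scooped end, (63, 0, 41) mm in its frame: 6 mm thick, 30 mm long in y, reaching to x = 66 mm. The other end has the same at x = -63 mm. The catches snap over these beads.
- cradle: Wooden cradle screwed to the bench, board 200 x 110 x 15 mm. Origin: centre of underside; x along its length; z up. A grey tote is wedged immovably in it, parallel to it, scooped end to +x. That lower tote is not tracked: its centre may be up to 3 mm off in x and in y, and it stands on packing of unknown height: underside 15 to 45 mm above the bench. Find it by feel or eye.
- cradle_mouth (a point): Nominal centre of the lower tote's mouth, (0, 0, 100) mm in the cradle's frame; the true one is up to 3 mm off in x and y, 15 mm in z. Lower tote: 70 mm high, mouth 119 x 63 mm inside, all four walls leaning outward 1 mm per 10 mm of height from 105 x 49 mm inside at the floor. Inside on its long walls at x = -16 and +36 mm are four ribs, 8 mm wide, 60 mm high.
- cradle_home (a point): Nominal place of the loose tote's origin when fully home, (0, 0, 70) mm in the cradle's frame, true place up to 3 mm off in x, y and 15 mm in z. It then rests on ledges inside the lower tote's ends, 40 mm above the lower tote's underside, with about 1.5 mm play on each side; each mm higher adds 0.1 mm of play a side.
- catch_scoop (a joint): Steel spring catch on the scooped (+x) end of the lower tote, reaching 27 mm above its rim; slides outward. 0 = sprung in, up to 0.009 m. The tote's bead meets its sloped nose about 12 mm before home, pushes it out 3 to 5 mm, and it snaps back in the last 4 mm. To pass both takes about 4 to 15 N of push beyond the tote's weight.
- catch_plain (a joint): The same catch on the other (-x) end; slides outward along -x. Values as for catch_scoop.
- kicker (a joint): Sprung steel plate, 70 x 24 mm, lying level in the middle of the lower tote, 48 mm above its underside at rest (reads 0) and 8 mm above the ledges. The nested tote presses it down against about 1 to 2 N: it reads 0.008 m when the tote stands fully home on the ledges.
- bobbin: Bystander: light wooden bobbin standing on end, 38 mm diameter, 80 mm high. Origin: centre of its underside.
- shuttle: Bystander: dark wooden weaving shuttle lying along its y, 190 x 30 x 24 mm. Origin: centre of its underside.
- mug: Bystander: white mug, 72 mm diameter, 75 mm high. Origin: centre of its underside.
There are look-alikes about, which are no part of the job. What is shaped like the tote but blue is not meant.

How it is judged:
On the way:
1. the tote is lifted clear of the bench in the fingers (height (world z) of tote above 0.03 m and contact force between tote and the fingers above 1 N), for 0.2 s.
At the end, for the whole second after the job is handed in: The tote is nested in the cradle's tote, scooped ends together, upright within 0.04 rad, within 9 mm of the cradle's centre in x and y, fully home (kicker down by more than 6.5 of 8 mm), both catches back over its beads (each under 1.5 mm out), released and at rest (x of tote_scoop in the frame of cradle above 0.04 m and x of tote in the frame of cradle between -0.009 and 0.009 m and y of tote in the frame of cradle between -0.009 and 0.009 m and angle between tote's own z axis and vertical below 0.04 rad and value of joint each of catch_scoop, catch_plain below 0.0015 m and linear speed of tote below 0.02 m/s and value of joint kicker above 0.0065 m); the robot touches nothing.
It fails at once if the tote is dropped on, jammed or pressed against the cradle or its tote with more than 30 N (contact force between tote and cradle above 30 N).
It fails at once if the robot strikes the cradle or its tote with more than 30 N (contact force between any of the arm, the fingers and cradle above 30 N).
It fails at once if a bystander (bobbin, shuttle or mug) is moved more than 30 mm (distance of any of bobbin, shuttle, mug from where it was at the start of the episode above 0.03 m).
It also fails if it takes over 48 s, if anything falls off the work surface, if the arm or the gripper's body presses on something with over 40 N, if the wrist force passes 120 N, or if a joint passes its speed limit or range.

ROBOT

A 6-joint arm with a two-finger parallel gripper is mounted at the origin on the work surface. World frame = base frame: x ahead of the robot, y to its left, z up, the work surface at z = 0. Lengths are in m, angles in rad, forces in N, time in s.
With the tool pointing down it reaches from about 0.25 to 0.775 m from the base axis. Payload 8.9 kg.
Tool frame: the origin (TCP) lies midway between the tips of the shut fingers; the grasp point (between the pads) lies 19 mm behind it; z points along the fingers, y is the direction in which the jaws open and shut (so a half turn about z gives the same grasp; the last joint's range is limited). The gripper opens to 85 mm and grips with 20 to 120 N. Pads are 22 mm wide; open, the fingers measure 114 mm over their backs; the gripper's body (76 mm by 85 mm) begins 54 mm behind the grasp point. The pads swing forward as they close: fully open they stand 13 mm farther back than shut.
Start: joints at [1.051, 0.291, -0.153, 1.127, 0, 1.431], TCP at [0.195, 0.487, 0.231] pointing down, gripper open.
Joint ranges: [-2.52, 2.52], [-0.91, 1.74], [-1.3, 1.37], [-1.96, 2.02], [-1.52, 1.47], [-3.14, 3.14]. Speed limits (rad/s): [2.22, 2.22, 2.79, 3.14, 3.14, 3.14].

INTERFACE

Orientations are given as a rotation vector (axis times angle).
In Python, from plant import arm gives the robot as it stands.
- The arm moves only by the tool servo_tool, never from a script. Its argument "moves" is one flat list of numbers, 7 for each row, row after row: the turn, a rotation vector about the tool's x, y, z in degrees, then the shift along the tool's x, y, z in cm, then the closure, from -1 (fully open) to 1 (shut). In form: [wx, wy, wz, tx, ty, tz, hand, wx, wy, wz, tx, ty, tz, hand, ...]. A call has 1 to 12 rows; each row shifts and turns the commanded pose from where the row before left it, along the tool's axes as they then stand; what a row does not reach is not made up. A row lasts 1/10 s, in which the tool goes at most 50 mm and 8.59 degrees, less where a joint would pass 70% of its speed; a pose out of reach is approached as far as the arm can. A call with a gripper value outside its range is refused whole. The fingers move at their own pace and stop on an object; "grip_force" is the grip in N (left out, the last holds). Time passes only in rows, so rows that do not move let the fingers close. It gives the time, the measured TCP pose, the force and the opening at its end, in the units of the state.
- arm.get_state(): the state, without advancing time (a new reading comes with each control period).
- arm.grab_frame(name): name is "scene" or "top" or "wrist"; returns a dict with "frame" (400x640x3 uint8, red, green, blue), "mtx" (3x3 intrinsics, pixels), "origin" and "attitude" of the camera in the world. Camera axes: x right, y down, z forward; pixel columns grow to the right and rows downward; lengths in m; the calibration is good to about 2 mm. A picture is of the moment at which its call begins. There is no depth.
- arm.finish_job(): hands the job in, once; it reports no verdict.
The state is a dict: "clock": time; "qpos": joint angles; "joint_vel": joint speeds; "effort": joint torques, N m; "tool_pos": TCP position; "tcp_rot": TCP orientation; "wrist_force": force on the tool from outside, world axes, zero at the start; "ft_torque": the same for the moment, N m; "opening": opening from 0.0 (shut) to 1.0 (fully open).
Only numpy, scipy, OpenCV 4.12 (cv2) and the standard library are available. Lean on these libraries where they do the work, as an engineer would, in place of code of your own. Each camera call takes 0.05 s, during which the arm holds its last target.

## Working session

There is one attempt and no reset: what is moved stays moved. The work goes in short steps, Python scripts to look and compute and a tool call to move; the robot and the scene stay as the last step left them, time stands still between calls to the robot, and variables do not carry over. Pictures are saved under pics/ and viewed, and the job is handed in when it is done.

Besides the shell and the picture viewer there is one more tool, called as a command line: name --argument value ..., lists and objects as JSON in quotes. servo_tool: Moves the arm, as the interface text tells. Its arguments: {"type":"object","properties":{"moves":{"type":"array","items":{"type":"number"}},"grip_force":{"type":"number"}},"required":["moves"]}

```bash
mkdir -p pics; ls; cat > h.py <<'E'
import numpy as np,cv2,json
from plant import arm
def grab(n,fn):
    f=arm.grab_frame(n); cv2.imwrite('pics/'+fn+'.png',f['frame'][:,:,::-1]); 
    np.savez('pics/'+fn+'.npz',**{k:np.array(v) for k,v in f.items()}); return f
def ld(fn): return dict(np.load('pics/'+fn+'.npz'))
def R(f):
    a=np.array(f['attitude'],float)
    return a if a.shape==(3,3) else cv2.Rodrigues(a)[0]
def ray(f,u,v):
    d=R(f)@np.linalg.inv(f['mtx'])@np.array([u,v,1.]); return np.array(f['origin'],float),d
def onz(f,u,v,z):
    o,d=ray(f,u,v); return o+d*(z-o[2])/d[2]
def proj(f,p):
    q=f['mtx']@(R(f).T@(np.array(p,float)-f['origin'])); return q[:2]/q[2]
E
python3 - <<'E'
from h import *
for n in ['scene','top','wrist']:
    f=grab(n,n+'0'); print(n,f['origin'],f['attitude'],f['mtx'])
print(arm.get_state())
E
```

```text
pics
scene [ 0.9046328  -0.49623003  0.78578428] [-2.35739884 -0.7225072   0.26058726] [[422.25623683   0.         314.19117743]
 [  0.         422.25623683 198.74596144]
 [  0.           0.           1.        ]]
top [ 0.40047385 -0.05146771  1.18257555] [-2.1323116   2.103878   -0.20377751] [[504.92988752   0.         327.04875781]
 [  0.         504.92988752 195.38086329]
 [  0.           0.           1.        ]]
wrist [0.12075466 0.51741893 0.37307273] [2.37204908 1.60614271 0.25816849] [[330.8766262    0.         317.27380974]
 [  0.         330.8766262  200.63262995]
 [  0.           0.           1.        ]]
{'clock': 0.15, 'qpos': array([ 1.05070745e+00,  2.91173454e-01, -1.53920363e-01,  1.12670931e+00,
        1.95255866e-05,  1.43150168e+00]), 'joint_vel': array([-4.03852842e-04, -1.08255807e-03,  3.06439439e-03,  1.19792367e-03,
       -3.32630517e-05,  1.49582587e-03]), 'effort': array([ 1.27707048e-03, -5.37368810e+01,  3.31520820e+01,  1.14740178e-02,
       -1.70687131e-04, -1.70328605e-05]), 'tool_pos': array([0.1949468 , 0.48711691, 0.23086467]), 'tcp_rot': array([-5.94477557e-01, -3.08448288e+00,  1.48620983e-03]), 'wrist_force': array([-0.42783785,  0.04022828, -0.58651243]), 'ft_torque': array([0.03893759, 0.03400405, 0.07804182]), 'opening': 0.9962900716068693}
```

View pics/scene0.png

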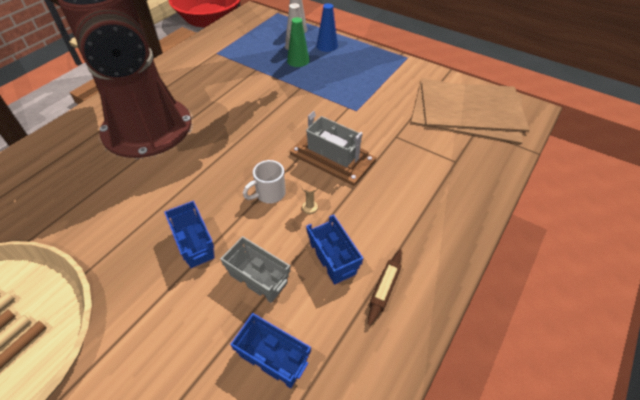

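View pics/top0.png

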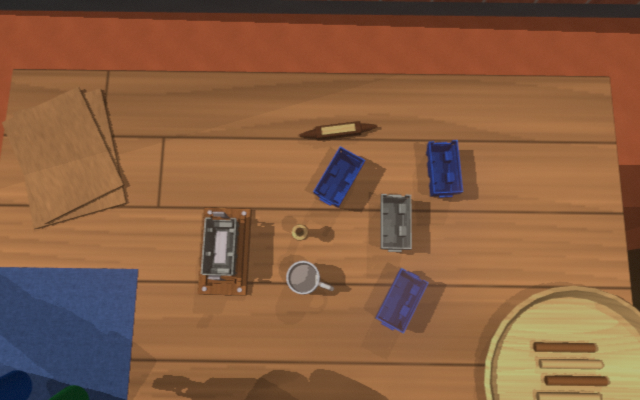

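View pics/wrist0.png

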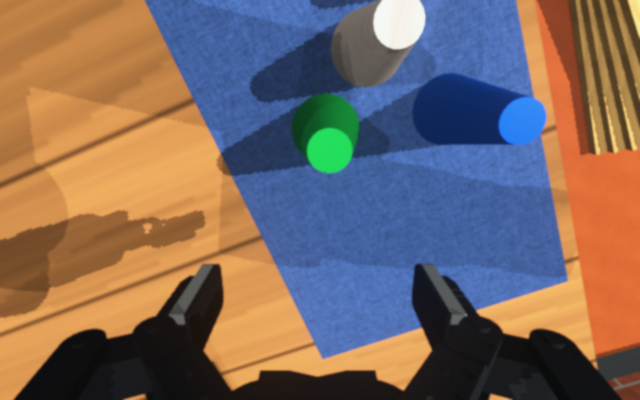

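The loose grey tote is at top (396,222) and scene (257,269). It could be confused with the blue totes at top (340,178), (444,168) and (402,300), or the grey cradle tote at (222,250). By colour and being loose, I choose the one at (396,222), and check it in a close crop.

```bash
python3 - <<'E'
from h import *
a=cv2.imread('pics/top0.png')
c1=cv2.resize(a[180:265,360:435],None,fx=5,fy=5,interpolation=2)[:425,:375]
c2=cv2.resize(a[195:305,185:260],None,fx=5,fy=5,interpolation=2)[:550,:375]
s=np.zeros((550,760,3),np.uint8); s[:425,:375]=c1; s[:550,380:755]=c2
cv2.imwrite('pics/c1.png',s)
b=cv2.imread('pics/scene0.png')
c1=cv2.resize(b[230:310,210:300],None,fx=4.4,fy=4.4,interpolation=2)
c2=cv2.resize(b[100:190,285:380],None,fx=4.2,fy=4.2,interpolation=2)
s=np.zeros((400,800,3),np.uint8); s[:c1.shape[0],:c1.shape[1]]=c1; s[:c2.shape[0],400:400+c2.shape[1]]=c2
cv2.imwrite('pics/c2.png',s)
f=ld('top0')
for n,u,v,z in [('tote',396,222,.07),('cr',222,250,.1),('bob',300,232,.08),('mug',303,278,.075),('sh',338,130,.024)]: print(n,onz(f,u,v,z))
E
```

```text
tote [ 0.56123249 -0.20112606  0.07      ]
cr [0.49145769 0.17597577 0.1       ]
bob [0.53483141 0.0111063  0.08      ]
mug [0.4354321  0.00249993 0.075     ]
sh [ 0.78877489 -0.07102469  0.024     ]
```

View pics/c1.png

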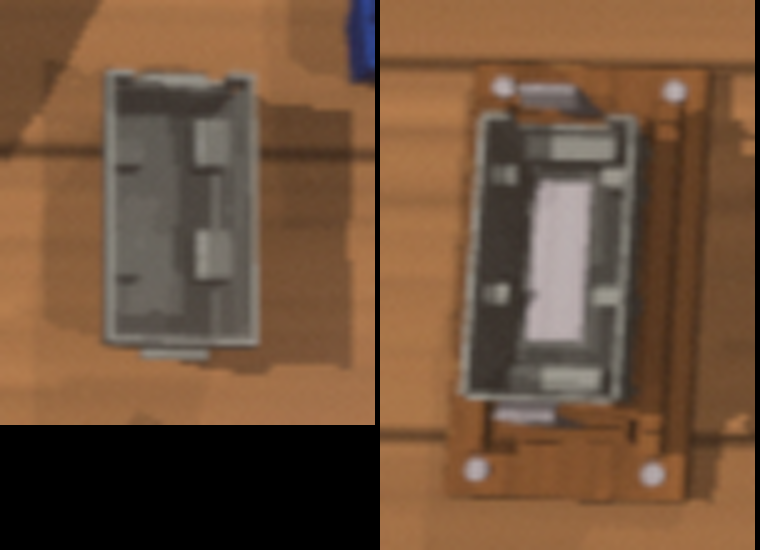

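View pics/c2.png

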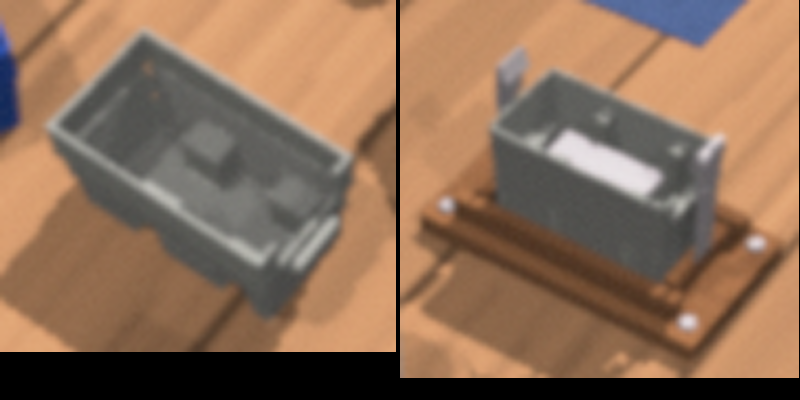

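```bash
python3 - <<'E'
from h import *
f=ld('wrist0'); s=arm.get_state()
Rt=cv2.Rodrigues(s['tcp_rot'])[0]
print('tool axes\n',Rt.round(3)); print('cam in tool',Rt.T@(f['origin']-s['tool_pos'])); print((Rt.T@R(f)).round(3))
print(R(ld('top0')).round(3)); 
b=cv2.imread('pics/scene0.png')
cv2.imwrite('pics/c3.png',cv2.resize(b[105:180,295:370],(600,600),interpolation=2))
cv2.imwrite('pics/c4.png',cv2.resize(b[235:305,215:300],(729,600),interpolation=2))
E
```

```text
tool axes
 [[-0.928  0.372 -0.001]
 [ 0.372  0.928 -0.001]
 [ 0.    -0.001 -1.   ]]
cam in tool [ 0.08016235  0.00041599 -0.14219579]
[[ 0.    -0.949 -0.315]
 [ 1.     0.     0.   ]
 [-0.    -0.315  0.949]]
[[ 0.014 -0.981  0.193]
 [-1.    -0.013  0.004]
 [-0.001 -0.193 -0.981]]
```

View pics/c3.png

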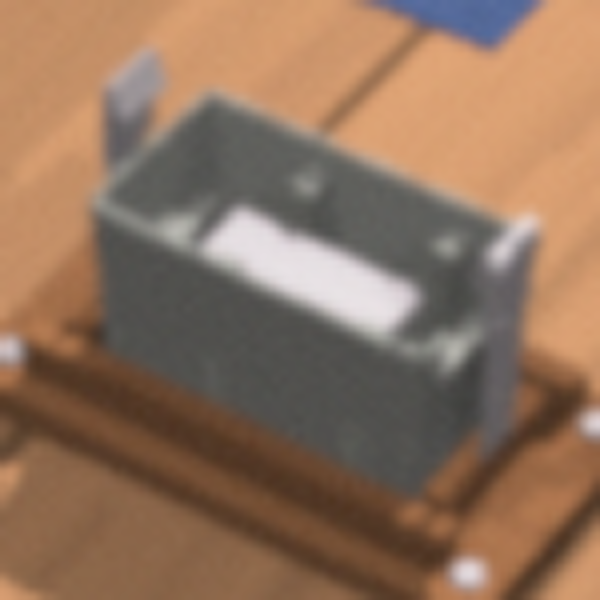

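View pics/c4.png

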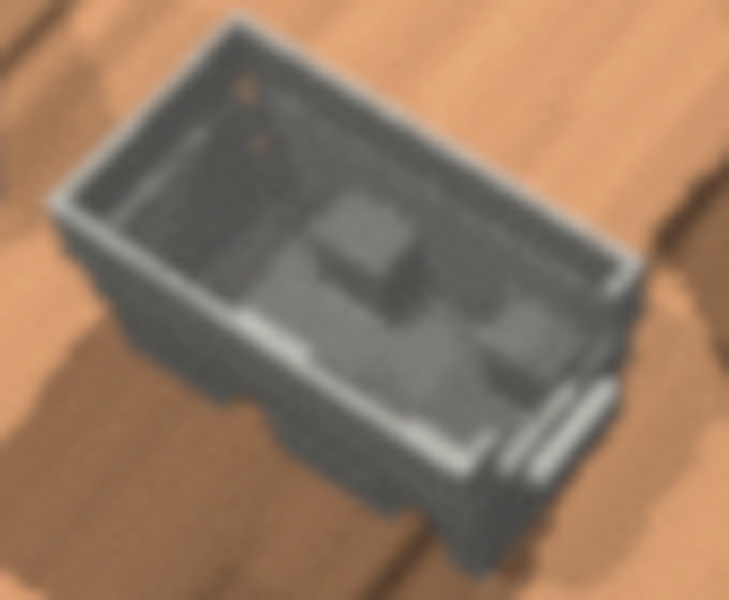

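servo_tool --moves '[0,0,0,-3.7,-1.85,-0.3,-1,0,0,0,-3.7,-1.85,-0.3,-1,0,0,0,-3.7,-1.85,-0.3,-1,0,0,0,-3.7,-1.85,-0.3,-1,0,0,0,-3.7,-1.85,-0.3,-1,0,0,0,-3.7,-1.85,-0.3,-1,0,0,0,-3.7,-1.85,-0.3,-1,0,0,0,-3.7,-1.85,-0.3,-1,0,0,0,-3.7,-1.85,-0.3,-1,0,0,0,-3.7,-1.85,-0.3,-1,0,0,-8,0,0,0,-1,0,0,-8,0,0,0,-1]'

```text
clock: 1.35
tool_pos: [0.4705, 0.1769, 0.2609]
tcp_rot: [-0.155, -3.137, 0.0]
wrist_force: [-0.3, -0.3, -1.1]
opening: 1.001
```

```bash
python3 - <<'E'
from h import *
f=grab('wrist','w1'); s=arm.get_state(); print(s['clock'],s['tool_pos'],s['tcp_rot'],s['qpos'],s['wrist_force'])
E
```

```text
1.4 [0.47008964 0.17736052 0.26094747] [-1.39752386e-01 -3.13771926e+00  3.01522536e-04] [ 2.15163549e-01  2.33173544e-01 -1.52416063e-01  1.18599312e+00
  1.02629863e-05  3.04183672e-01] [-0.89884697  0.4623284   0.00109156]
```

View pics/w1.png

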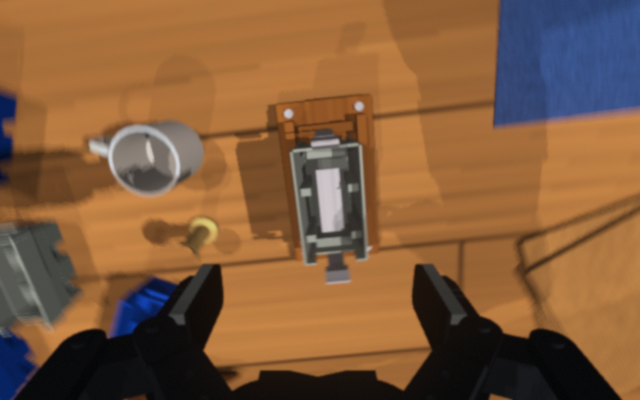

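```bash
python3 - <<'E'
from h import *
a=cv2.imread('pics/w1.png')
cv2.imwrite('pics/c5.png',cv2.resize(a[90:290,260:400],(560,800),interpolation=2)[:,:][0:800])
cv2.imwrite('pics/c5.png',cv2.resize(a[130:290,270:390],(450,600),interpolation=2))
E
```

```text
(no output)
```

View pics/c5.png

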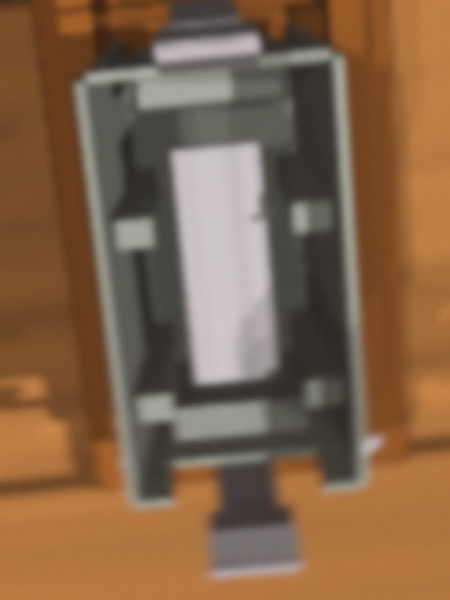

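```bash
python3 - <<'E'
from h import *
f=ld('scene0')
for p in [(.561,-.2,.07),(.621,-.2,.07),(.50,-.2,.07),(.49,.176,.1),(.55,.176,.1),(.43,.176,.1)]: print(p,proj(f,p))
E
```

```text
(0.561, -0.2, 0.07) [253.66493152 260.26599471]
(0.621, -0.2, 0.07) [278.00523289 275.39866197]
(0.5, -0.2, 0.07) [230.17664732 245.6630371 ]
(0.49, 0.176, 0.1) [327.62283504 129.9052812 ]
(0.55, 0.176, 0.1) [348.67926516 139.24827933]
(0.43, 0.176, 0.1) [307.42499499 120.94325008]
```

servo_tool --moves '[0,0,0,-1.35,-4.6,0,-1,0,0,0,-1.35,-4.6,0,-1,0,0,0,-1.35,-4.6,0,-1,0,0,0,-1.35,-4.6,0,-1,0,0,0,-1.35,-4.6,0,-1,0,0,0,-1.35,-4.6,0,-1,0,0,0,-1.35,-4.6,0,-1,0,0,0,-1.35,-4.6,0,-1,0,0,0,0,0,0,-1,0,0,0,0,0,0,-1]'

```text
clock: 2.4
tool_pos: [0.5397, -0.1996, 0.2607]
tcp_rot: [-0.166, -3.136, -0.001]
wrist_force: [0.0, 0.9, -0.3]
opening: 1.0
```

```bash
python3 - <<'E'
from h import *
f=grab('wrist','w2'); s=arm.get_state(); print(s['clock'],s['tool_pos'],s['tcp_rot'],s['qpos'],s['wrist_force'])
E
```

```text
2.45 [ 0.5396884  -0.19854301  0.26094469] [-1.62673565e-01 -3.13654822e+00 -1.11713115e-03] [-4.79803728e-01  3.75040792e-01  4.60897867e-02  1.24289446e+00
  3.03298154e-04 -3.76168979e-01] [-1.00127472  1.00720317 -0.18457299]
```

View pics/w2.png

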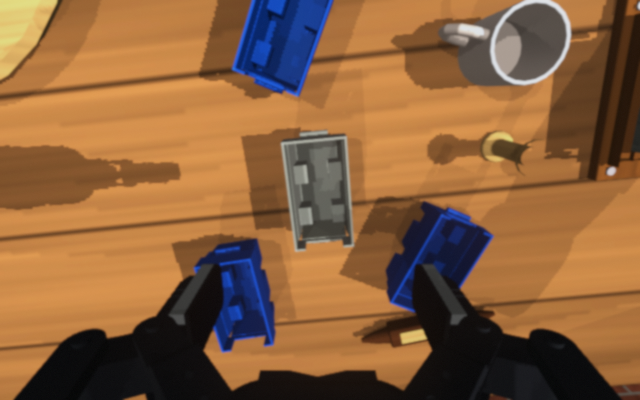

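```bash
python3 - <<'E'
from h import *
a=cv2.imread('pics/w2.png')
cv2.imwrite('pics/c6.png',cv2.resize(a[120:260,265:370],(450,600),interpolation=2))
E
```

```text
(no output)
```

View pics/c6.png

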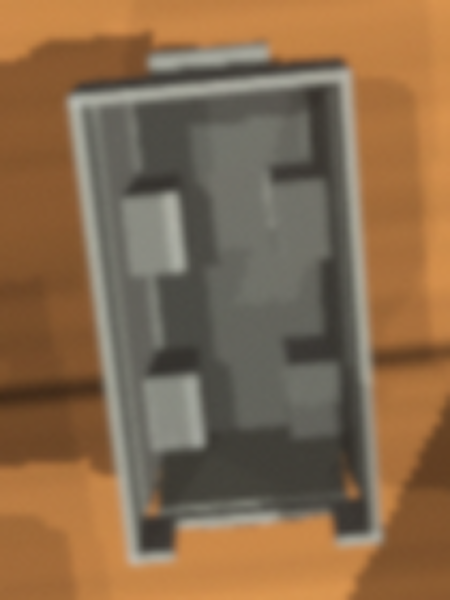

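```bash
cat > m.py <<'E'
from h import *
from scipy.optimize import least_squares
def tri(obs):
    A=np.zeros((3,3));b=np.zeros(3);L=[]
    for f,u in obs:
        o,d=ray(f,*u); d/=np.linalg.norm(d); P=np.eye(3)-np.outer(d,d);A+=P;b+=P@o;L.append((o,d))
    p=np.linalg.solve(A,b); return p,[np.linalg.norm((np.eye(3)-np.outer(d,d))@(p-o))*1000 for o,d in L]
w1,w2,t,s=[ld(k) for k in ('w1','w2','top0','scene0')]
c5=lambda x,y:(270+x/3.75,130+y/3.75)
c6=lambda x,y:(265+x/4.286,120+y/4.286)
c1=lambda x,y:(360+x/5,180+y/5)
c1b=lambda x,y:(185+(x-380)/5,195+y/5)
c3=lambda x,y:(295+x/8,105+y/8)
c4=lambda x,y:(215+x/8.57,235+y/8.57)
E
python3 - <<'E'
from m import *
C={'--':[(w1,c5(75,85)),(t,c1b(620,402)),(s,c3(97,200))],'-+':[(w1,c5(343,55)),(t,c1b(460,398)),(s,c3(210,95))],
'+-':[(w1,c5(133,507)),(t,c1b(637,117)),(s,c3(432,350))],'++':[(w1,c5(367,488)),(t,c1b(480,115))]}
P={}
for k,o in C.items(): P[k],e=tri(o); print(k,P[k].round(4),np.round(e,1))
def rep(P):
    c=sum(P.values())/4; ax=P['+-']+P['++']-P['--']-P['-+']; print('c',c,'yaw',np.degrees(np.arctan2(ax[1],ax[0])),'L',np.linalg.norm(ax)/2,'W',[np.linalg.norm(P[a+'+']-P[a+'-']) for a in '+-'])
rep(P)
# per-camera at fixed z
for z in (.085,.09,.095,.1,.105,.11):
    rep({k:onz(w1,*o[0][1],z) for k,o in C.items()}); rep({k:onz(t,*o[1][1],z) for k,o in C.items()})
print('loose')
C={'--':[(w2,c6(68,98)),(t,c1(258,345)),(s,c4(50,200))],'-+':[(w2,c6(350,68)),(t,c1(104,345)),(s,c4(238,15))],
'+-':[(w2,c6(132,563)),(t,c1(257,76)),(s,c4(460,473))],'++':[(w2,c6(382,542)),(t,c1(106,72)),(s,c4(642,262))]}
for k,o in C.items(): P[k],e=tri(o); print(k,P[k].round(4),np.round(e,1))
rep(P); rep({k:onz(w2,*o[0][1],.07) for k,o in C.items()}); rep({k:onz(t,*o[1][1],.07) for k,o in C.items()})
# channel-tops check not needed; cradle screws
E
```

```text
-- [0.4418 0.1534 0.0919] [1.7 4.  2.4]
-+ [0.4413 0.2214 0.0876] [2.  2.1 0.3]
+- [0.5631 0.1534 0.0924] [2.1 3.9 1.9]
++ [0.5612 0.2192 0.0964] [1.8 1.8]
c [0.50186568 0.18686749 0.09206217] yaw -0.5345972503981025 L 0.12070988458111949 W [np.float64(0.06597386952138318), np.float64(0.06816749358711312)]
c [0.50614541 0.18814799 0.085     ] yaw 0.30699037454186917 L 0.12397923073173248 W [np.float64(0.067578849466242), np.float64(0.06920328771201698)]
c [0.50066311 0.18636687 0.085     ] yaw -0.5885325573906532 L 0.12336233936149191 W [np.float64(0.06903074400845571), np.float64(0.0688898759769944)]
c [0.5043355  0.18809823 0.09      ] yaw 0.306990374541858 L 0.12203146398210246 W [np.float64(0.06651715683279259), np.float64(0.06811607445883737)]
c [0.5002067  0.18528342 0.09      ] yaw -0.5885325573906584 L 0.12280036283518829 W [np.float64(0.06871627479583525), np.float64(0.06857604848799394)]
c [0.50252559 0.18804847 0.095     ] yaw 0.30699037454185973 L 0.12008369723247246 W [np.float64(0.06545546419934321), np.float64(0.0670288612056578)]
c [0.49975029 0.18419996 0.095     ] y
[... 962 characters left out ...]
64(0.06745839794535319), np.float64(0.06732073853199196)]
loose
-- [ 0.5038 -0.2332  0.0698] [1.8 2.5 0.7]
-+ [ 0.5038 -0.1666  0.0651] [2.3 2.6 0.4]
+- [ 0.6247 -0.2345  0.0703] [2.7 3.  0.9]
++ [ 0.6259 -0.1684  0.0688] [2.2 2.3 1. ]
c [ 0.56453091 -0.20067168  0.06850905] yaw -0.7014482299427489 L 0.12150806534599055 W [np.float64(0.06615296406881133), np.float64(0.06672963305612784)]
c [ 0.56612218 -0.19948919  0.07      ] yaw -0.32782338102095093 L 0.12168843030546829 W [np.float64(0.06520102699768221), np.float64(0.0661077986452983)]
c [ 0.56209971 -0.2016898   0.07      ] yaw -0.8422782096669511 L 0.12156881154059847 W [np.float64(0.06778908228250848), np.float64(0.06772852794696878)]
```

```bash
python3 - <<'E'
from m import *
f=w2
m=cv2.inRange(cv2.cvtColor(f['frame'],cv2.COLOR_RGB2HSV),(105,120,40),(130,255,255))
print(R(f).round(3))
yy,xx=np.nonzero(m); 
for z in (0,.07):
    P=np.array([onz(f,u,v,z)[:2] for u,v in zip(xx,yy)])
    q=P-[.565,-.2]
    for lo,hi in ((-.04,-.015),(-.015,.015),(.015,.04)):
        k=(q[:,0]>lo)&(q[:,0]<hi); a=q[k,1]; print(z,lo,hi,'left max',a[a<0].max() if (a<0).any() else None,'right min',a[a>0].min() if (a>0).any() else None)
E
```

```text
[[ 0.105  0.944  0.312]
 [ 0.994 -0.1   -0.032]
 [ 0.001  0.314 -0.949]]
0 -0.04 -0.015 left max None right min None
0 -0.015 0.015 left max None right min None
0 0.015 0.04 left max None right min None
0.07 -0.04 -0.015 left max None right min None
0.07 -0.015 0.015 left max None right min None
0.07 0.015 0.04 left max None right min 0.10903865874221963
```

servo_tool --moves '[0,0,-5.5,0,0,0,-1,0,0,0,-2.5,-0.2,3.5,-1,0,0,0,0,0,3.5,-1,0,0,0,0,0,3.5,-1,0,0,0,0,0,3.5,-1,0,0,0,0,0,0,-1,0,0,0,0,0,0,-1]'

```text
clock: 3.15
tool_pos: [0.565, -0.1999, 0.1221]
tcp_rot: [-0.007, -3.141, -0.0]
wrist_force: [-0.2, -0.6, 0.7]
opening: 1.002
```

```bash
python3 - <<'E'
from h import *
f=grab('wrist','w3'); s=arm.get_state(); print(s['clock'],s['tool_pos'],s['tcp_rot'],s['wrist_force'])
r=s['tcp_rot'];print(np.degrees(2*np.arctan2(r[1],r[0]))%360)
E
```

```text
3.2 [ 0.565869   -0.20053428  0.12316786] [ 7.52817188e-03  3.13990732e+00 -1.17350252e-03] [-0.14526038 -0.79553335 -0.02410763]
179.72525835628826
```

View pics/w3.png

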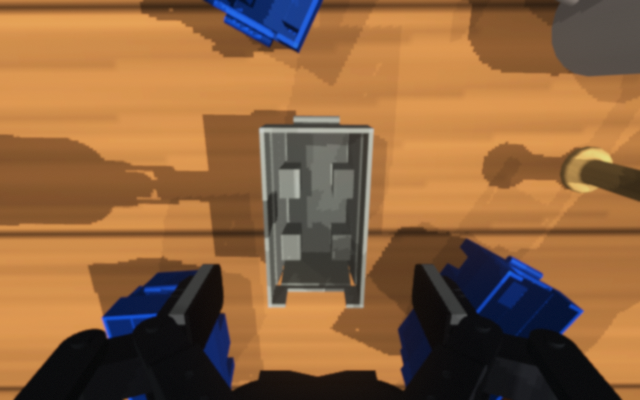

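```bash
python3 - <<'E'
from h import *
f=ld('w3')
P=[onz(f,*p,.07) for p in [(260,127.5),(374,126.5),(268,306.5),(364.5,306.5)]]
print(np.round(P,4),np.mean(P,0))
E
```

```text
[[ 0.5048 -0.2324  0.07  ]
 [ 0.5045 -0.1667  0.07  ]
 [ 0.6264 -0.234   0.07  ]
 [ 0.6268 -0.1672  0.07  ]] [ 0.56564777 -0.20007239  0.07      ]
```

servo_tool --moves '[0,0,0,0,0,2.4,-1,0,0,0,0,0,2.4,-1,0,0,0,0,0,2.4,-1,0,0,0,0,0,1.4,-1,0,0,0,0,0,0,-1,0,0,0,0,0,0,-1]'

```text
clock: 3.8
tool_pos: [0.5659, -0.2014, 0.0368]
tcp_rot: [0.009, 3.14, -0.001]
wrist_force: [-0.6, 0.7, -0.3]
opening: 1.002
```

servo_tool --moves '[0,0,0,0,0,0,1,0,0,0,0,0,0,1,0,0,0,0,0,0,1,0,0,0,0,0,0,1,0,0,0,0,0,0,1,0,0,0,0,0,0,1]' --grip_force 60

```text
clock: 4.4
tool_pos: [0.5661, -0.2016, 0.0371]
tcp_rot: [0.009, 3.139, -0.002]
wrist_force: [-1.0, 0.2, 7.2]
opening: 0.762
```

servo_tool --moves '[0,0,0,0,0,0,1,0,0,0,0,0,-1,1,0,0,0,0,0,-3,1,0,0,0,0,0,-4,1,0,0,0,0,0,-4,1,0,0,0,0,0,-4,1,0,0,0,0,0,0,1,0,0,0,0,0,0,1]'

```text
clock: 5.2
tool_pos: [0.5654, -0.2013, 0.1966]
tcp_rot: [0.009, 3.14, -0.002]
wrist_force: [-0.6, 0.1, -2.8]
opening: 0.762
```

```bash
python3 - <<'E'
from h import *
f=grab('wrist','w4'); f=grab('scene','s4');s=arm.get_state(); print(s['clock'],s['tool_pos'],s['tcp_rot'],s['wrist_force'],s['ft_torque'],s['opening'])
r=s['tcp_rot'];print(np.degrees(2*np.arctan2(r[1],r[0]))%360)
E
```

```text
5.3 [ 0.56415602 -0.20065991  0.19431986] [-8.77206574e-03 -3.13977812e+00 -1.38611361e-03] [-0.03747911  0.44666329 -3.16513758] [0.00287141 0.03180955 0.01419146] 0.7624995835300555
179.67984932846443
```

View pics/w4.png

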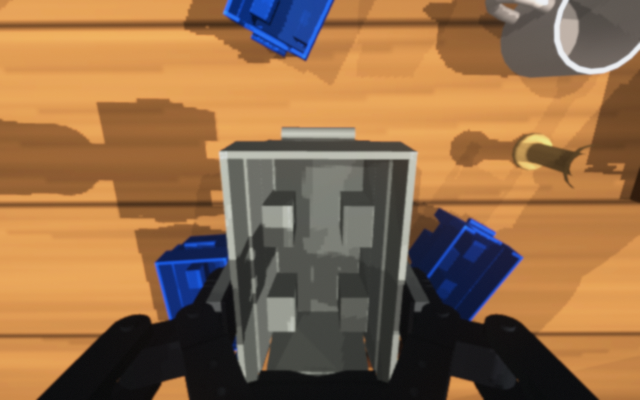

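View pics/s4.png

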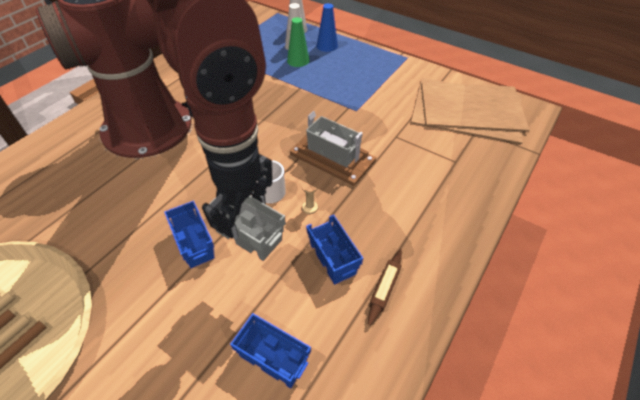

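```bash
python3 - <<'E'
from h import *
for n,tp,pts in [('w3',None,[(260,127.5),(374,126.5)]),('w4',np.array([0.56415602,-0.20065991,0.19431986]),[(219.5,153),(414.5,152.5)])]:
    f=ld(n)
    Rt=R(f)@np.linalg.inv(np.array([[0,-.949,-.315],[1,0,0],[0,-.315,.949]]))
    tp=f['origin']-Rt@np.array([0.08016,0.000416,-0.1422])
    print(n,tp)
    if n=='w4':
        for z in (tp[2]+.031,tp[2]+.033,tp[2]+.035): 
            P=[onz(f,*p,z) for p in pts]; print(z,np.round(P,4),(np.mean(P,0)-tp).round(4))
# bead of plain end z=41: (282..355,128)
    f=ld('w4')
E
```

```text
w3 [ 0.5650732  -0.20008479  0.12215318]
w4 [ 0.56548424 -0.20150843  0.19666599]
0.2276659903654077 [[ 0.505  -0.2338  0.2277]
 [ 0.5052 -0.1679  0.2277]] [-0.0604  0.0007  0.031 ]
0.2296659903654077 [[ 0.5047 -0.2332  0.2297]
 [ 0.5048 -0.1685  0.2297]] [-0.0607  0.0007  0.033 ]
0.2316659903654077 [[ 0.5043 -0.2326  0.2317]
 [ 0.5045 -0.1691  0.2317]] [-0.0611  0.0007  0.035 ]
```

servo_tool --moves '[0,0,0,-0.3,2,-1,1,0,0,0,-0.4,4,-1,1,0,0,0,-0.4,4,-1,1,0,0,0,-0.4,4,-1,1,0,0,0,-0.4,4,-1,1,0,0,0,-0.4,4,-1,1,0,0,0,-0.4,4,-1,1,0,0,0,-0.4,4,-1,1,0,0,0,-0.4,4,-1,1,0,0,0,0,4,-1,1,0,0,0,0,2.7,0,1,0,0,0,0,0,0,1]'

```text
clock: 6.5
tool_pos: [0.6012, 0.2092, 0.2934]
tcp_rot: [-0.003, -3.139, -0.001]
wrist_force: [0.2, -0.2, -3.8]
opening: 0.762
```

servo_tool --moves '[0,0,0,0,0,0,1,0,0,0,0,0,0,1,0,0,0,0,0,0,1]'

```text
clock: 6.8
tool_pos: [0.6022, 0.2046, 0.2948]
tcp_rot: [-0.011, -3.141, 0.001]
wrist_force: [0.3, -0.4, -2.4]
opening: 0.759
```

```bash
python3 - <<'E'
from h import *
f=grab('wrist','w5'); s=arm.get_state(); print(s['clock'],s['tool_pos'],s['tcp_rot'],s['wrist_force'],s['ft_torque'],s['opening'])
a=cv2.imread('pics/w5.png'); cv2.imwrite('pics/c7.png',cv2.resize(a[:190,230:400],(680,760))[:600])
cv2.imwrite('pics/c7.png',cv2.resize(a[:150,230:430],(800,600),interpolation=2))
E
```

```text
6.85 [0.6022414  0.20464785 0.29503402] [-1.09636699e-02 -3.14096798e+00  3.92229209e-04] [ 0.82878695 -0.02019207 -2.44487443] [ 0.00802563 -0.05513815  0.03548014] 0.7634194205804926
```

View pics/w5.png

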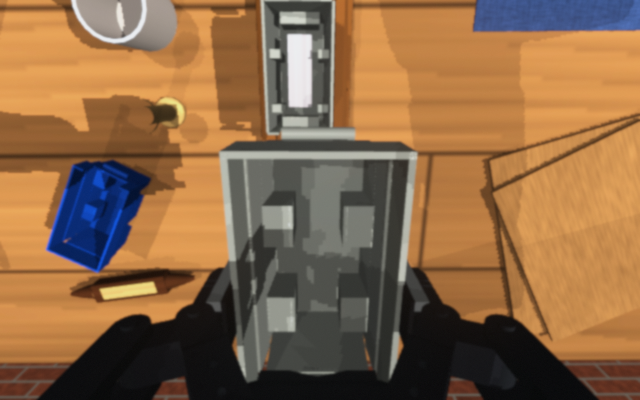

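View pics/c7.png

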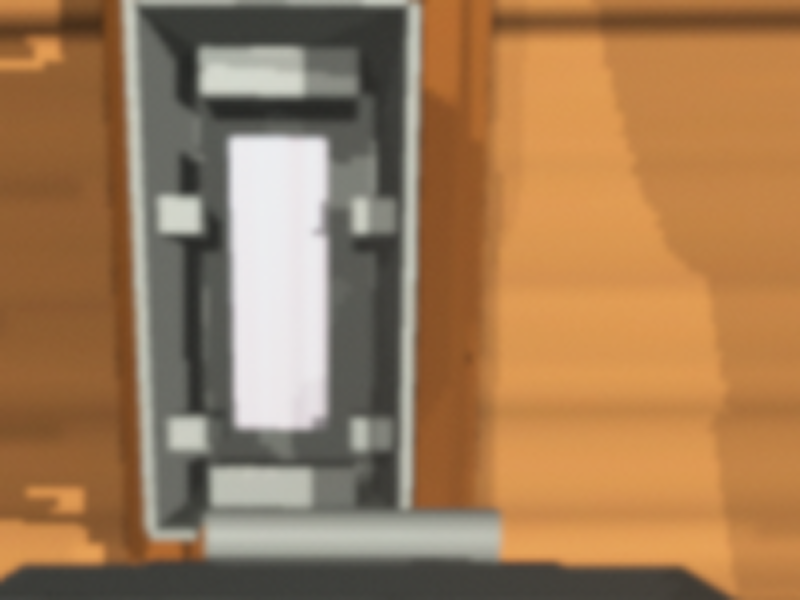

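```bash
cat > fit.py <<'E'
from m import *
w5=ld('w5'); c7=lambda x,y:(230+x/4,y/4)
K=[(-35,-12,48),(-35,12,48),(35,-12,48),(35,12,48),(-16,0,60),(36,0,60)]
O5=[c7(*p) for p in [(228,136),(328,136),(234,430),(327,430),(277,216),(280,435)]]
O1=[c5(*p) for p in [(170,152),(262,143),(193,385),(277,378),(223,225),(238,399)]]
def fit(sets,fixyaw=None):
    def tr(p,k):
        c,s=np.cos(p[3]),np.sin(p[3]); k=np.array(k)/1000; return [p[0]+c*k[0]-s*k[1],p[1]+s*k[0]+c*k[1],p[2]+k[2]]
    def r(p): return np.concatenate([proj(f,tr(p,k))-o for f,O in sets for k,o in zip(K,O)])
    q=least_squares(r,[.5,.187,.03,0]); return q.x,q.fun
if __name__=='__main__':
    for n,S in [('w5',[(w5,O5)]),('w1',[(w1,O1)]),('both',[(w5,O5),(w1,O1)])]:
        p,e=fit(S); print(n,p.round(4),np.abs(e).max(),np.degrees(p[3])); print(e.reshape(-1,2).round(1).tolist())
    print('rim w5',[ (onz(w5,*c7(x,y),z)[:2]).round(4).tolist() for z in (.09,.1) for x,y in [(122,5),(420,5),(148,540),(411,500)]])
    print('rim w1',[ (onz(w1,*c5(x,y),z)[:2]).round(4).tolist() for z in (.09,.1) for x,y in [(75,85),(343,55),(133,507),(367,488)]])
E
python3 fit.py
```

```text
w5 [ 0.5035  0.1876  0.0267 -0.0118] 0.4315873306373419 -0.6784806288721272
[[0.4, -0.0], [-0.3, 0.1], [0.4, -0.1], [-0.1, 0.1], [-0.1, -0.3], [-0.3, 0.3]]
w1 [ 0.5028  0.1878  0.0223 -0.0074] 0.6479549449317688 -0.4252227479958397
[[0.6, -0.3], [-0.6, -0.0], [0.4, -0.2], [-0.2, -0.2], [-0.0, 0.1], [-0.1, 0.6]]
both [ 0.5031  0.1876  0.022  -0.0096] 0.8214306522555717 -0.5522443006121279
[[0.7, 0.3], [-0.4, 0.4], [0.8, -0.6], [0.0, -0.6], [0.0, -0.3], [0.0, -0.3], [0.5, -0.1], [-0.8, 0.2], [0.1, -0.1], [-0.4, 0.0], [-0.2, 0.3], [-0.4, 0.7]]
rim w5 [[0.4432, 0.1535], [0.4437, 0.2221], [0.5651, 0.1528], [0.5554, 0.2209], [0.4455, 0.1549], [0.446, 0.2216], [0.5638, 0.1543], [0.5544, 0.2205]]
rim w1 [[0.4438, 0.1537], [0.4429, 0.2218], [0.5651, 0.1552], [0.5656, 0.2217], [0.4421, 0.1547], [0.4412, 0.2207], [0.5595, 0.1561], [0.56, 0.2205]]
```

```bash
cat >> h.py <<'E'
def ftcp(f):
    Rt=R(f)@np.linalg.inv(np.array([[0,-.9490,-.3150],[1,0,0],[0,-.3150,.9490]]))
    Rt=cv2.Rodrigues(cv2.Rodrigues(Rt)[0])[0]
    return f['origin']-Rt@np.array([0.08016,0.000416,-0.1422]),Rt
E
python3 - <<'E'
from h import *
p,Rt=ftcp(ld('w5')); print(p,Rt.round(4))
d=np.array([.5028,.187,.17])-p; print(Rt.T@d*100)
E
```

```text
[0.60227009 0.2043013  0.29486986] [[-1.0e+00  6.7e-03 -1.0e-03]
 [ 6.7e-03  1.0e+00 -1.0e-04]
 [ 1.0e-03 -1.0e-04 -1.0e+00]]
[ 9.92247537 -1.79600331 12.49720029]
```

servo_tool --moves '[0,0,0,1.5,-0.3,0,1,0,0,0,3,-0.5,0,1,0,0,0,3,-0.5,0,1,0,0,0,2.4,-0.5,0,1,0,0,0,0,0,2,1,0,0,0,0,0,3,1,0,0,0,0,0,3,1,0,0,0,0,0,3,1,0,0,0,0,0,1.5,1,0,0,0,0,0,0,1,0,0,0,0,0,0,1,0,0,0,0,0,0,1]'

```text
clock: 8.05
tool_pos: [0.5041, 0.1882, 0.1716]
tcp_rot: [0.009, 3.139, 0.001]
wrist_force: [-0.0, -0.3, -3.1]
opening: 0.764
```

```bash
python3 - <<'E'
from h import *
f=grab('wrist','w6');g=grab('scene','s6'); s=arm.get_state(); print(s['clock'],s['tool_pos'],s['tcp_rot'],s['wrist_force'],s['ft_torque']);p,Rt=ftcp(f);print(p,Rt.round(4))
b=cv2.imread('pics/s6.png'); cv2.imwrite('pics/c8.png',cv2.resize(b[60:200,250:420],(728,600),interpolation=2))
E
```

```text
8.15 [0.503947   0.18834082 0.17148408] [9.00447493e-03 3.13956466e+00 6.87438644e-04] [ 0.08711021  0.11172923 -3.23695634] [-0.01455678  0.02367992  0.01679476]
[0.50415345 0.18798125 0.17167979] [[-1.0e+00  5.7e-03  2.0e-03]
 [ 5.7e-03  1.0e+00  8.0e-04]
 [-2.0e-03  8.0e-04 -1.0e+00]]
```

View pics/c8.png

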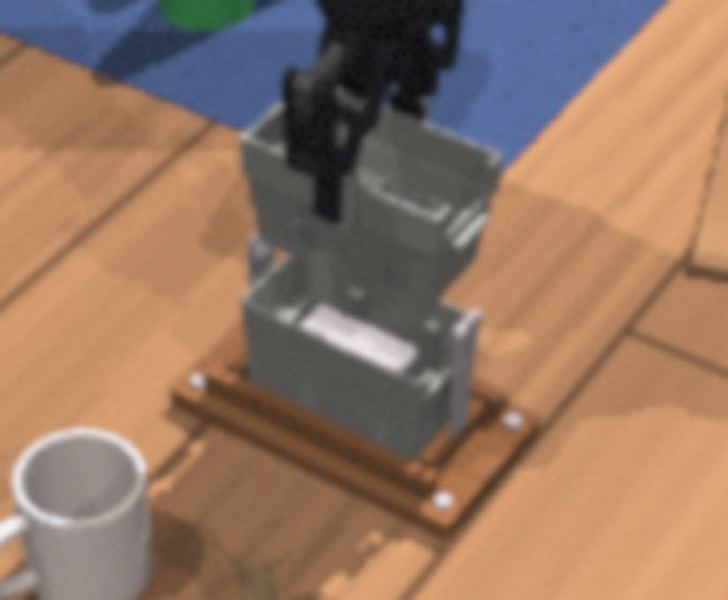

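View pics/w6.png

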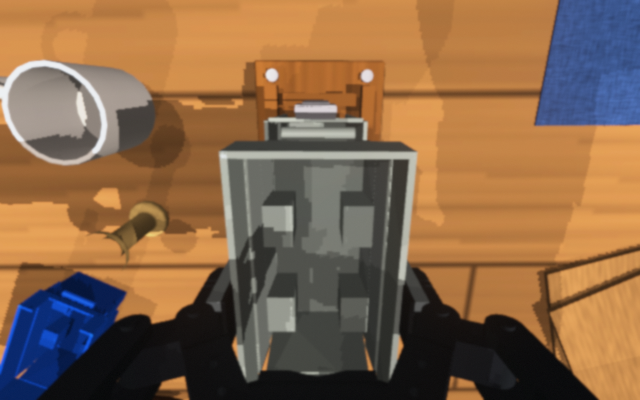

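servo_tool --moves '[0,0,0,0.14,-0.1,0.6,1,0,0,0,0,0,0.8,1,0,0,0,0,0,0.8,1,0,0,0,0,0,0.8,1,0,0,0,0,0,0.3,1,0,0,0,0,0,0,1,0,0,0,0,0,0,1]'

```text
clock: 8.85
tool_pos: [0.5018, 0.1873, 0.1373]
tcp_rot: [0.009, 3.142, 0.0]
wrist_force: [0.4, -1.1, -3.4]
opening: 0.76
```

servo_tool --moves '[0,0,0,0,0,0.2,1,0,0,0,0,0,0.2,1,0,0,0,0,0,0.2,1,0,0,0,0,0,0.2,1,0,0,0,0,0,0,1]'

```text
clock: 9.35
tool_pos: [0.5015, 0.1873, 0.129]
tcp_rot: [-0.009, -3.141, 0.0]
wrist_force: [0.1, 0.5, -3.1]
opening: 0.764
```

servo_tool --moves '[0,0,0,0,0,0.2,1,0,0,0,0,0,0.2,1,0,0,0,0,0,0.2,1,0,0,0,0,0,0,1]'

```text
clock: 9.75
tool_pos: [0.5015, 0.1872, 0.123]
tcp_rot: [-0.009, -3.141, 0.0]
wrist_force: [0.4, -0.3, -3.6]
opening: 0.766
```

```bash
python3 - <<'E'
from h import *
f=grab('wrist','w7');g=grab('scene','s7'); s=arm.get_state(); print(s['clock'],s['tool_pos'],s['tcp_rot'],s['wrist_force'],s['ft_torque']);p,Rt=ftcp(f);print(p,Rt.round(4))
b=cv2.imread('pics/s7.png'); c=cv2.resize(b[90:190,275:395],(480,400),interpolation=2)
a=cv2.imread('pics/w7.png'); d=cv2.resize(a[50:180,200:435],(480,266),interpolation=2)
cv2.imwrite('pics/c9.png',np.vstack([c,d])[:600])
E
```

```text
9.85 [0.50169323 0.18727974 0.12324115] [-8.72259021e-03 -3.14142391e+00  6.70440430e-05] [-0.52612083  0.44467826 -2.0995229 ] [-0.0632702   0.01916781 -0.00638275]
[0.50161556 0.18699628 0.12302566] [[-1.0e+00  5.3e-03 -6.0e-04]
 [ 5.3e-03  1.0e+00  2.0e-04]
 [ 6.0e-04  2.0e-04 -1.0e+00]]
```

View pics/c9.png

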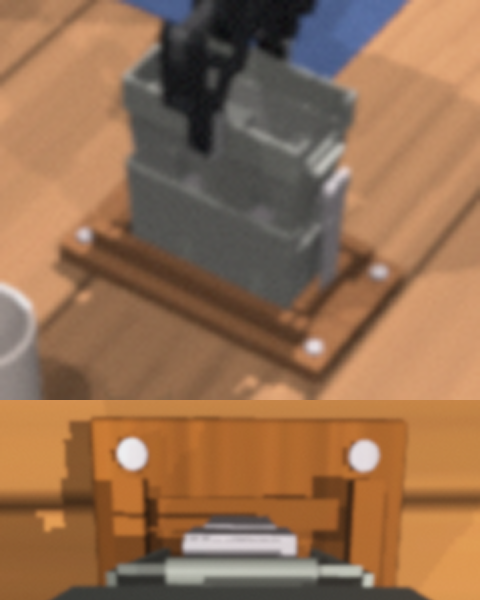

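servo_tool --moves '[0,0,0,-0.1,0,0.1,1,0,0,0,0,0,0.2,1,0,0,0,0,0,0.2,1,0,0,0,0,0,0,1]'

```text
clock: 10.25
tool_pos: [0.5025, 0.1872, 0.1179]
tcp_rot: [-0.009, -3.141, 0.0]
wrist_force: [-0.2, 0.2, -2.8]
opening: 0.763
```

servo_tool --moves '[0,0,0,0,0,0.1,1,0,0,0,0,0,0.1,1,0,0,0,0,0,0.1,1,0,0,0,0,0,0,1]'

```text
clock: 10.65
tool_pos: [0.5027, 0.1873, 0.1152]
tcp_rot: [-0.009, -3.141, 0.0]
wrist_force: [-0.1, -0.3, -0.9]
opening: 0.758
```

servo_tool --moves '[0,0,0,0,0,0.1,1,0,0,0,0,0,0.1,1,0,0,0,0,0,0,1]'

```text
clock: 10.95
tool_pos: [0.5027, 0.1873, 0.1132]
tcp_rot: [-0.009, -3.141, 0.0]
wrist_force: [0.3, -0.3, -1.9]
opening: 0.761
```

servo_tool --moves '[0,0,0,0,0,0.1,1,0,0,0,0,0,0.1,1,0,0,0,0,0,0,1]'

```text
clock: 11.25
tool_pos: [0.5031, 0.1873, 0.1115]
tcp_rot: [0.009, 3.141, 0.0]
wrist_force: [0.5, -0.1, 0.0]
opening: 0.762
```

servo_tool --moves '[0,0,0,0,0,0.1,1,0,0,0,0,0,0.1,1,0,0,0,0,0,0,1]'

```text
clock: 11.55
tool_pos: [0.503, 0.1874, 0.1095]
tcp_rot: [0.009, 3.141, 0.0]
wrist_force: [0.5, 0.5, 3.8]
opening: 0.762
```

servo_tool --moves '[0,0,0,0,0,0.1,1,0,0,0,0,0,0,1]'

```text
clock: 11.75
tool_pos: [0.5029, 0.1873, 0.1084]
tcp_rot: [0.009, 3.141, 0.0]
wrist_force: [0.3, -0.1, 4.3]
opening: 0.761
```

servo_tool --moves '[0,0,0,0,0,0.1,1,0,0,0,0,0,0,1]'

```text
clock: 11.95
tool_pos: [0.5029, 0.1873, 0.1074]
tcp_rot: [0.009, 3.141, 0.0]
wrist_force: [-0.6, -0.0, 5.4]
opening: 0.763
```

servo_tool --moves '[0,0,0,0,0,0.1,1,0,0,0,0,0,0,1]'

```text
clock: 12.15
tool_pos: [0.503, 0.1873, 0.1065]
tcp_rot: [0.009, 3.141, 0.0]
wrist_force: [0.5, 0.1, 5.7]
opening: 0.763
```

servo_tool --moves '[0,0,0,0,0,0.1,1,0,0,0,0,0,0,1]'

```text
clock: 12.35
tool_pos: [0.5031, 0.1874, 0.1056]
tcp_rot: [0.009, 3.141, 0.0]
wrist_force: [-0.5, -0.4, 6.7]
opening: 0.76
```

servo_tool --moves '[0,0,0,0,0,0.1,1,0,0,0,0,0,0,1]'

```text
clock: 12.55
tool_pos: [0.5032, 0.1874, 0.1047]
tcp_rot: [0.009, 3.141, 0.0]
wrist_force: [-0.5, 0.0, 6.6]
opening: 0.762
```

servo_tool --moves '[0,0,0,0,0,0.1,1,0,0,0,0,0,0,1]'

```text
clock: 12.75
tool_pos: [0.5032, 0.1874, 0.1037]
tcp_rot: [0.009, 3.141, 0.0]
wrist_force: [1.0, 0.2, 6.1]
opening: 0.761
```

servo_tool --moves '[0,0,0,0,0,0.1,1,0,0,0,0,0,0,1]'

```text
clock: 12.95
tool_pos: [0.5026, 0.1873, 0.1021]
tcp_rot: [-0.009, -3.141, -0.0]
wrist_force: [0.9, 0.8, -0.6]
opening: 0.764
```

servo_tool --moves '[0,0,0,0,0,0.1,1,0,0,0,0,0,0,1]'

```text
clock: 13.15
tool_pos: [0.5023, 0.1872, 0.1006]
tcp_rot: [-0.009, -3.14, 0.0]
wrist_force: [1.9, 1.1, -5.5]
opening: 0.762
```

servo_tool --moves '[0,0,0,0,0,0.1,1,0,0,0,0,0,0,1]'

```text
clock: 13.35
tool_pos: [0.5025, 0.1872, 0.0998]
tcp_rot: [-0.009, -3.141, 0.0]
wrist_force: [2.7, 0.3, -7.8]
opening: 0.762
```

servo_tool --moves '[0,0,0,0,0,0.05,1,0,0,0,0,0,0,1]'

```text
clock: 13.55
tool_pos: [0.5026, 0.1872, 0.0997]
tcp_rot: [-0.009, -3.141, 0.0]
wrist_force: [1.8, 0.5, -5.9]
opening: 0.763
```

servo_tool --moves '[0,0,0,0,0,0.05,1,0,0,0,0,0,0,1]'

```text
clock: 13.75
tool_pos: [0.5028, 0.1872, 0.0995]
tcp_rot: [0.009, 3.141, -0.0]
wrist_force: [0.5, -0.3, -2.9]
opening: 0.763
```

servo_tool --moves '[0,0,0,0,0,0.05,1,0,0,0,0,0,0,1]'

```text
clock: 13.95
tool_pos: [0.5028, 0.1873, 0.099]
tcp_rot: [0.009, 3.141, -0.0]
wrist_force: [1.0, -0.3, -1.8]
opening: 0.764
```

servo_tool --moves '[0,0,0,0,0,0.05,1,0,0,0,0,0,0,1]'

```text
clock: 14.15
tool_pos: [0.503, 0.1873, 0.0989]
tcp_rot: [0.009, 3.141, -0.0]
wrist_force: [-0.5, -1.0, 5.1]
opening: 0.758
```

servo_tool --moves '[0,0,0,0,0,0.03,1,0,0,0,0,0,0,1]'

```text
clock: 14.35
tool_pos: [0.5031, 0.1873, 0.0989]
tcp_rot: [0.009, 3.141, -0.0]
wrist_force: [-1.0, -0.4, 7.4]
opening: 0.758
```

```bash
python3 - <<'E'
from h import *
f=grab('wrist','w8');g=grab('scene','s8');t=grab('top','t8'); s=arm.get_state(); print(s['clock'],s['tool_pos'],s['tcp_rot'],s['wrist_force'],s['ft_torque'])
b=cv2.imread('pics/s8.png'); c=cv2.resize(b[95:185,280:390],(430,352),interpolation=2)
a=cv2.imread('pics/w8.png'); d=cv2.resize(a[40:180,200:435],(430,248),interpolation=2)
t=cv2.imread('pics/t8.png'); e=cv2.resize(t[190:310,180:270],(370,493),interpolation=2)
o=np.zeros((600,800,3),np.uint8); o[:352,:430]=c;o[352:600,:430]=d;o[:493,430:]=e
cv2.imwrite('pics/c10.png',o)
E
```

```text
14.5 [0.50305918 0.18726732 0.09883531] [ 8.69374394e-03  3.14058302e+00 -4.73287267e-05] [-1.49754704 -1.15296801  7.58662202] [-0.33071534  0.41003491 -0.02941299]
```

View pics/c10.png

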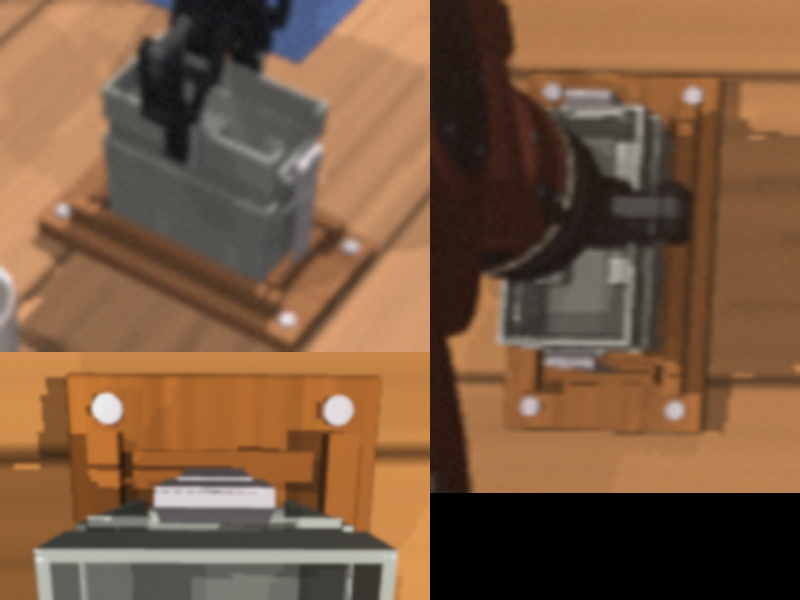

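servo_tool --moves '[0,0,0,0,0,-0.05,1,0,0,0,0,0,0,-1,0,0,0,0,0,0,-1,0,0,0,0,0,0,-1,0,0,0,0,0,0,-1,0,0,0,0,0,0,-1,0,0,0,0,0,0,-1]'

```text
clock: 15.2
tool_pos: [0.5027, 0.1873, 0.0984]
tcp_rot: [-0.009, -3.141, 0.0]
wrist_force: [0.6, 0.2, 0.2]
opening: 1.002
```

```bash
python3 - <<'E'
from h import *
f=grab('wrist','w9'); s=arm.get_state(); print(s['clock'],s['tool_pos'],s['wrist_force'],s['opening'])
E
```

```text
15.25 [0.50273544 0.18728476 0.09847705] [0.28990858 0.47326369 0.30886811] 1.001555257629088
```

View pics/w9.png

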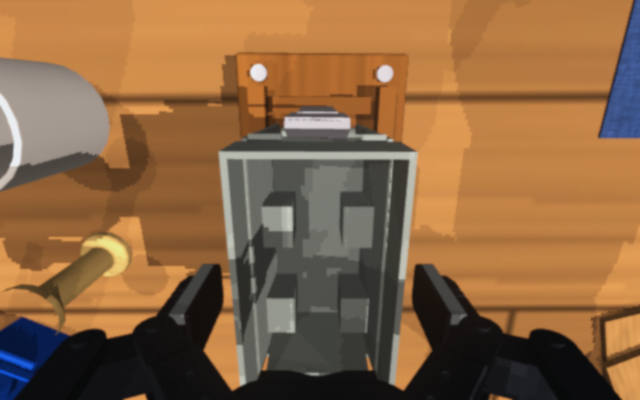

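Released, with the force back to zero and the tote not shifted. Next: raise straight up, then inspect.

servo_tool --moves '[0,0,0,0,0,-0.5,-1,0,0,0,0,0,-2,-1,0,0,0,0,0,-4,-1,0,0,0,0,0,-4,-1,0,0,0,0,0,-4,-1,0,0,0,3,0,-2,-1,0,0,0,3,0,0,-1,0,0,0,0,0,0,-1,0,0,0,0,0,0,-1,0,0,0,0,0,0,-1]'

```text
clock: 16.25
tool_pos: [0.4434, 0.1876, 0.2635]
tcp_rot: [0.009, 3.141, 0.0]
wrist_force: [-0.2, -0.4, 0.4]
opening: 1.001
```

```bash
python3 - <<'E'
from h import *
f=grab('wrist','w10');g=grab('scene','s10');s=arm.get_state(); print(s['clock'],s['tool_pos'],s['wrist_force'],s['opening'])
b=cv2.imread('pics/s10.png'); c=cv2.resize(b[95:185,280:390],(660,540),interpolation=2)
cv2.imwrite('pics/c11.png',c)
E
```

```text
16.35 [0.44336516 0.18754686 0.26318129] [ 0.91733271 -0.59999382  0.29032527] 1.0010616775037495
```

View pics/w10.png

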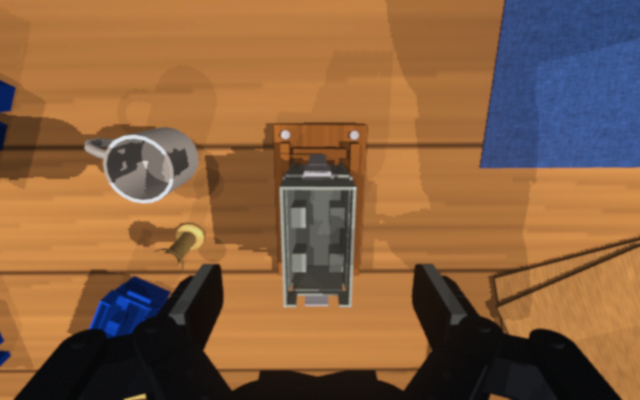

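View pics/c11.png

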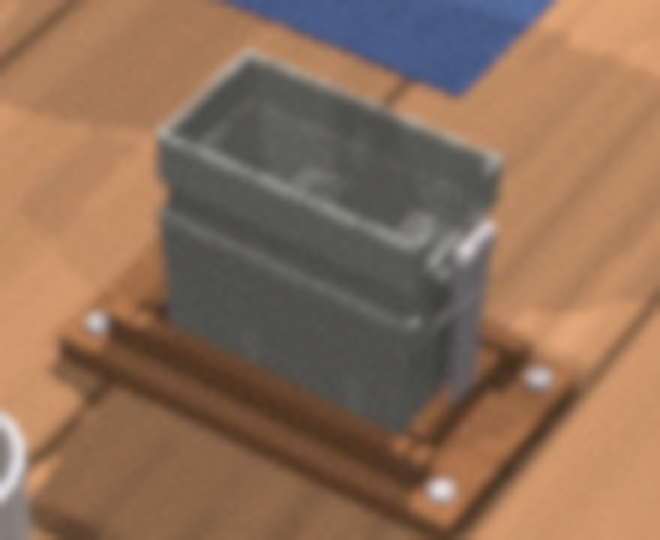

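```bash
python3 - <<'E'
from m import *
w=ld('w10'); a=cv2.imread('pics/w10.png'); cv2.imwrite('pics/c12.png',cv2.resize(a[140:320,262:374],(373,600),interpolation=2))
E
```

```text
(no output)
```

View pics/c12.png

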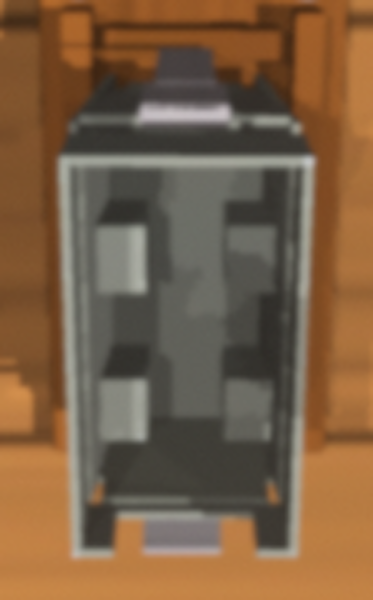

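```bash
python3 - <<'E'
from m import *
w=ld('w10'); c=lambda x,y:(262+x/3.333,140+y/3.333)
s10=ld('s10'); cs=lambda x,y:(280+x/6,95+y/6)
C={'--':[(w,c(60,157)),(s10,cs(160,132))],'-+':[(w,c(315,157)),(s10,cs(250,52))],'+-':[(w,c(73,557)),(s10,cs(418,245))],'++':[(w,c(297,553)),(s10,cs(497,158))]}
for k,o in C.items(): p,e=tri(o); print(k,p.round(4),np.round(e,1))
for z in (.128,.132,.136,.152):
    P=[onz(w,*o[0][1],z) for o in C.values()]; print(z,'W',P[1][1]-P[0][1],P[3][1]-P[2][1],'L',P[2][0]-P[0][0],'c',np.mean(P,0)[:2])
# catches: top-edge lines, inner edge, before (w1,c5) and now (w10), z = lower rim .094+.027
z=.121
print('plain before',onz(w1,*c5(155,62),z)[0],onz(w1,*c5(262,50),z)[0],'far edge',onz(w1,*c5(155,45),z)[0])
print('plain now',onz(w,*c(183,124),z)[0],'far',onz(w,*c(183,103),z)[0])
print('scoop before',onz(w1,*c5(212,576),z)[0],onz(w1,*c5(300,570),z)[0],'now',onz(w,*c(183,553),z)[0])
E
```

```text
-- [0.442  0.1558 0.1316] [0.1 0.1]
-+ [0.4425 0.2216 0.1296] [0.5 0.5]
+- [0.5629 0.1548 0.133 ] [0.1 0.1]
++ [0.562  0.2194 0.1314] [1.2 1.2]
0.128 W 0.06676647337420069 0.06652857697601994 L 0.1235734021477437 c [0.50458726 0.18804956]
0.132 W 0.06580490214173823 0.06557043192920481 L 0.1217936971161957 c [0.50255216 0.18805146]
0.136 W 0.06484333090927577 0.06461228688238968 L 0.12001399208464769 c [0.50051706 0.18805337]
0.152 W 0.06099704597942593 0.06077970669512911 L 0.11289517195845539 c [0.49237666 0.18806099]
plain before 0.4351156639889724 0.4347956669533812 far edge 0.4312911598949865
plain now 0.4360347963499583 far 0.4303229497095201
scoop before 0.5700859845088476 0.5705521206705367 now 0.5704146867650078
```

```bash
python3 - <<'E'
from plant import arm
print(arm.finish_job()); print(arm.get_state()['clock'])
E
```

```text
the job is handed in; nothing more can be done
None
the job is handed in; nothing more can be done
```

The loose grey tote is nested in the cradle's tote with the scooped ends together, released, and the job is handed in. The clock read about 16.4 s just before I handed it in; no verdict came back.

**Half turn not made:** the task says the loose tote starts about half a turn off. The scene and wrist pictures showed both scooped ends already towards world +x, and the positions of the ribs and channels agreed. A half turn would have left it 20 mm high on the ribs, so I only matched the yaw, which was within about 1 degree. This disagrees with your description.

**Lowering:** I gripped the tote across its rim at 60 N and lowered it in steps of 2 mm, then 1 mm or less. The wrist force climbed from about -3 N (the tote's weight) to +6.7 N at the catches. It then dropped to -8 N as they snapped. I pressed on to a firm stop at 7.6 N, well under 30 N, and opened the fingers with the force near zero.

**Last checks by camera:**

| Check | Measured | Expected |
|---|---|---|
| Rim height | about 131.5 mm | 132 to 137 mm when home |
| Level | corners within about 3 mm, the limit of the measurement | level |
| Centre | (0.503, 0.188) m | (0.503, 0.188) m, lower tote's measured centre |
| Catches | within about 1 mm of their starting places | back in |

- **Fit to the cradle frame:** I checked the centre against the lower tote, not against the cradle's own origin.
- **Bystanders:** the mug and bobbin look unmoved. I did not check the shuttle after the tote was placed, but the arm stayed well clear of it.
- **Not read directly:** the kicker and catch joints cannot be read, so "fully home" rests on the rim height, the force drop and the firm stop.

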